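# Shut the glue press and tip its weight onto it

### The arm

A 7-joint arm with a two-finger parallel gripper is mounted at the origin on the work surface. World frame = base frame: x ahead of the robot, y to its left, z up, the work surface at z = 0. Lengths are in m, angles in rad, forces in N, time in s.
With the tool pointing down it reaches from about 0.425 to 0.875 m from the base axis. Payload 4.7 kg.
Tool frame: the origin (TCP) lies midway between the tips of the shut fingers; the grasp point (between the pads) lies 19 mm behind it; z points along the fingers, y is the direction in which the jaws open and shut (so a half turn about z gives the same grasp; the last joint's range is limited). The gripper opens to 87 mm and grips with 3 to 60 N. Pads are 19 mm wide; open, the fingers measure 117 mm over their backs; the gripper's body (75 mm by 190 mm) begins 51 mm behind the grasp point.
Start: joints at [-1.188, 0.321, -0.07, 1.45, 0.023, 1.371, -0.057], TCP at [0.234, 0.606, 0.223] pointing down, gripper open.
Joint ranges: [-2.86, 2.86], [-0.3, 2.09], [-1.38, 1.24], [0.06, 2.45], [-1.56, 4.7], [0.09, 2.05], [-2.69, 2.69]. Speed limits (rad/s): [2.57, 2.57, 3.14, 3.14, 3.14, 3.14, 3.14].

### API

Orientations are given as a rotation vector (axis times angle).
In Python, from bench import * gives the robot as it stands.
- The arm moves only by the tool move_arm, never from a script. Its arguments are lists of equal length, an entry for each row: "jaw": the closure in counts, from 0 (fully open) to 255 (shut); "slide": the shift along the tool's x, y, z in cm, a list of three; "dr": the turn, a rotation vector about the tool's x, y, z in degrees, a list of three. A call has 1 to 5 rows; each row shifts and turns the commanded pose from where the row before left it, along the tool's axes as they then stand; what a row does not reach is not made up. A row lasts 1/10 s, in which the tool goes at most 50 mm and 8.59 degrees, less where a joint would pass 70% of its speed; a pose out of reach is approached as far as the arm can. A call with a gripper value outside its range is refused whole. The fingers move at their own pace and stop on an object; "force" is the grip in N (left out, the last holds). Time passes only in rows, so rows that do not move let the fingers close. It gives the time, the measured TCP pose, the force and the opening at its end, in the units of the state.
- get_state(): the state, without advancing time (a new reading comes with each control period).
- get_image(name): name is "scene" or "top" or "wrist"; returns (picture, depth): 480x640x3 uint8, red, green, blue; 480x640 float32, m along the optical axis (not along the pixel's ray), 0 where there is no reading.
- camera_params(name): a dict with "K" (3x3 intrinsics, pixels), "extrinsics" (4x4, takes a point from camera to world coordinates); the wrist camera has in their place "tool_from_camera" (4x4, takes a point from camera to tool coordinates, whose origin is the TCP and whose axes are the flange's). Camera axes: x right, y up, looking along -z (the intrinsics and any distortion apply to the point x, -y, -z); pixel columns grow to the right and rows downward; lengths in m; the calibration is good to about 2 mm. A picture is of the moment at which its call begins: read the wrist's pose just before it. camera_params takes no time and is no camera call.
- close_job(): hands the job in, once; it reports no verdict.
Trained networks look in the newest picture that a camera, given by its name, has taken for a name from the list of things; names that differ only in an ending like _2 or _b are one class to them, and where a whole thing is asked for, a point or a joint stands for the part that bears it (a point fixed in the world has none). Each returns a list of dicts, best first, with "score" (0 to 1); they miss things now and then, are a little off and sometimes report something else, mostly with a low value. They report only what shows in the picture. A call takes as long as a camera call.
- regions_of(camera, query): "mask" (480x640 bool, what is visible of it) and "xy" ([column, row] in pixels, amid what is visible of it).
The state is a dict: "time": time; "joint_positions": joint angles; "qd": joint speeds; "joint_torque": joint torques, N m; "position": TCP position; "tool_rot": TCP orientation; "ft_force": force on the tool from outside, world axes, zero at the start; "torque": the same for the moment, N m; "grip_width": opening from 0.0 (shut) to 1.0 (fully open).
Only numpy, scipy, OpenCV 4.12 (cv2) and the standard library are available. Lean on these libraries where they do the work, as an engineer would, in place of code of your own. Each camera call takes 0.05 s, during which the arm holds its last target.

### The job

Without picking anything up, push the blue hinged leaf of the glue press all the way down onto the board in it, then push the wooden weight that stands on end beside it over, so that it falls flat across the shut leaf, lying along the press with its middle well over the leaf. Only push: never lift or carry the weight, and leave the jar, the bottle and the brush where they are.

Things in the scene. Friction and masses are not known exactly. Their poses are not given: they have to be found in the camera images.
- press: Fixed wooden glue press, 160 mm (own x) by 330 mm (own y), yawed up to 0.3 rad; origin: centre of its underside, on the table. At each y end is a deck, 31 mm high, from 88 to 165 mm from the centre in y, 150 mm wide in x; the weight stands on one deck, the jar on the other. Between them lies the board being glued, under the blue leaf.
- leaf (a joint): Opening angle (rad) of the blue leaf: 0 = shut, level, its top 34 mm above the table (3 mm over the decks); starts 0.9 to 1.4. Hinge line parallel to the press's y at x = -65 mm in its frame (robot side), 22 mm above the table; opening swings the free edge up and towards the robot. Stiff: it stays where left, 1 to 3 N at the free edge pushes it down.
- leaf_edge (a point): Middle of the blue leaf's steel free edge, on its outer (upper when shut) face, 125 mm from the hinge line. The leaf is 120 mm (5 to 125 mm from the hinge line) by 168 mm (along the press's y), 12 mm thick; its underside passes through the hinge line. The outer face is the one towards the robot while the leaf stands up.
- weight_mid (a point): Centre (101 mm above the table) of the loose wooden weight with two red bands: 60 (own x) by 50 (own y) by 140 mm (own z), 0.4 to 0.65 kg. It stands on end on one deck, axes within 0.1 rad of the press's, inner face 8 to 26 mm from the leaf's end. Pushed high on its outer face towards the press's middle it pivots on its lower inner edge and falls beyond about 20 degrees.
- weight: The same wooden weight; origin at the centre of its underside, z along its length.
- foot_a (a point): Middle of the weight's lower edge on its own +y side.
- foot_b (a point): Middle of the weight's lower edge on its own -y side.
- jar: White jar with a yellow cap, 42 mm across, 70 mm high, loose, standing on the other deck of the press; origin at the centre of its underside. Leave alone.
- bottle: Amber bottle with a white cap, 56 mm across, 130 mm high, loose, standing on the table to the left of the press; origin at the centre of its underside. Leave alone.
- brush: Brush lying on the table to the right of the press; loose; origin at the middle of its underside. Leave alone.

How it is judged:
By the outcome, as a careful person would: the job done as asked, in the order asked, and still so for the second after the job is handed in, with the robot touching nothing.
It also fails if it takes over 45 s, if anything falls off the work surface, if the arm or the gripper's body presses on something with over 40 N, if the wrist force passes 120 N, or if a joint passes its speed limit or range.

## Working session

There is one attempt and no reset: what is moved stays moved. The work goes in short steps, Python scripts to look and compute and a tool call to move; the robot and the scene stay as the last step left them, time stands still between calls to the robot, and variables do not carry over. Pictures are saved under pics/ and viewed, and the job is handed in when it is done.

Besides the shell and the picture viewer there is one more tool, called after ">>>" by a JSON object that holds its "api" and its "payload", one argument or row to a line. move_arm: Moves the arm, as the interface text tells. Its arguments: {"type":"object","properties":{"jaw":{"type":"array","items":{"type":"number"}},"slide":{"type":"array","items":{"type":"array","items":{"type":"number"}}},"dr":{"type":"array","items":{"type":"array","items":{"type":"number"}}},"force":{"type":"number"}},"required":["jaw","slide","dr"]}

```bash
ls; mkdir -p pics
cat > h.py <<'E'
from bench import *
import numpy as np, cv2
from scipy.spatial.transform import Rotation as R
def snap(cam,name):
    s=get_state(); im,d=get_image(cam); cv2.imwrite(f'pics/{name}.png',im[:,:,::-1]); np.savez(f'/tmp/{name}.npz',im=im,d=d)
    return s,im,d
def cloud(cam,d,s=None):
    p=camera_params(cam); K=np.array(p['K'])
    if 'extrinsics' in p: T=np.array(p['extrinsics'])
    else:
        T=np.eye(4); T[:3,:3]=R.from_rotvec(s['tool_rot']).as_matrix(); T[:3,3]=s['position']; T=T@np.array(p['tool_from_camera'])
    v,u=np.mgrid[0:480,0:640]
    x=(u-K[0,2])/K[0,0]*d; y=(v-K[1,2])/K[1,1]*d
    P=np.stack([x,-y,-d],-1)
    return P@T[:3,:3].T+T[:3,3]
E
python3 - <<'E'
from h import *
print(get_state())
for c in ['scene','top']:
    p=camera_params(c); print(c,{k:np.round(np.array(v),3).tolist() if not isinstance(v,str) else v for k,v in p.items()})
    snap(c,c+'0')
print(camera_params('wrist'))
E
```

```text
pics
{'time': 0.0, 'joint_positions': array([-1.18790255,  0.32182673, -0.07009997,  1.45169566,  0.0226366 ,
        1.37080046, -0.05689467]), 'qd': array([ 0.00056342, -0.00032629, -0.0001551 , -0.00048181,  0.00068709,
       -0.00027145,  0.00050971]), 'joint_torque': array([ 3.02434291e-04, -4.91294003e+01, -4.03856384e-01, -3.12529135e+01,
       -6.40573818e-02,  4.35344561e-02,  1.59770711e-04]), 'position': array([0.23416557, 0.6057489 , 0.22144886]), 'tool_rot': array([-5.75890939e-01, -3.08812553e+00,  3.03080665e-03]), 'ft_force': array([ 0.18029698, -0.53466859,  0.14563067]), 'torque': array([-0.02740965, -0.01000754,  0.00971608]), 'grip_width': 0.9994368370033806}
scene {'K': [[510.87, 0.0, 318.347], [0.0, 510.87, 230.946], [0.0, 0.0, 1.0]], 'extrinsics': [[0.849, -0.296, 0.437, 1.039], [0.528, 0.451, -0.72, -0.843], [0.016, 0.842, 0.539, 0.69], [0.0, 0.0, 0.0, 1.0]]}
top {'K': [[500.504, 0.0, 315.673], [0.0, 500.504, 237.719], [0.0, 0.0, 1.0]], 'extrinsics': [[-0.01, 0.983, -0.182, 0.352], [-1.0, -0.011, -0.004, 0.002], [-0.006, 0.182, 0.983, 1.158], [0.0, 0.0, 0.0, 1.0]]}
{'K': array([[381.53131853,   0.        , 318.71476147],
       [  0.        , 381.53131853, 243.31078684],
       [  0.        ,   0.        ,   1.        ]]), 'tool_from_camera': array([[-1.76327228e-04,  9.59006131e-01,  2.83385266e-01,
         7.85179628e-02],
       [ 9.99998616e-01,  6.37984473e-04, -1.53679139e-03,
         5.72958555e-04],
       [-1.65458777e-03,  2.83384602e-01, -9.59004916e-01,
        -1.61014175e-01],
       [ 0.00000000e+00,  0.00000000e+00,  0.00000000e+00,
         1.00000000e+00]])}
```

View pics/scene0.png

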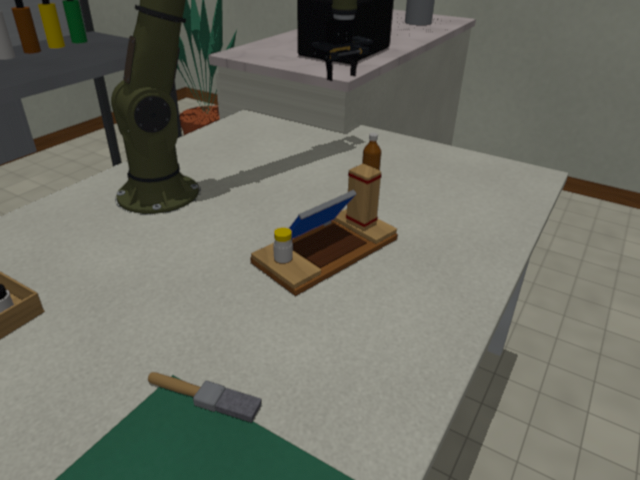

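View pics/top0.png

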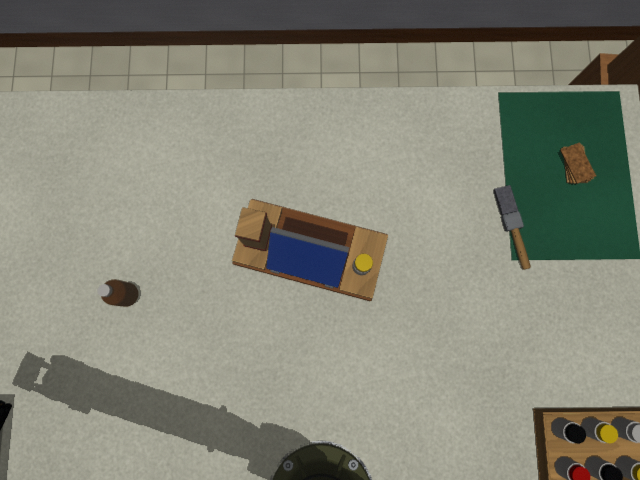

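The top view shows the press at about (310,250). The weight stands on its left (+y) deck at (252,228), the jar on the right deck at (363,264), and the leaf is half open. The bottle is at (120,292) and the brush at (512,225). Next I'll measure with depth.

```bash
cat > m.py <<'E'
from h import *
for c in ['top','scene']:
    z=np.load(f'/tmp/{c}0.npz'); P=cloud(c,z['d'])
    for q in ['press','leaf','weight','jar','bottle','brush','leaf_edge','weight_mid','foot_a']:
        if c=='scene' and q in('brush',): continue
        rs=regions_of(c,q)
        for r in rs[:2]:
            m=r['mask']; pts=P[m&(z['d']>0)] if m is not None and m.any() else np.zeros((0,3))
            print(c,q,round(r['score'],2),np.round(r['xy']),m.sum(), np.round(np.median(pts,0),3) if len(pts) else None, np.round(np.percentile(pts,[2,98],axis=0),3).tolist() if len(pts) else None)
        if rs: np.save(f'/tmp/{c}_{q}.npy',rs[0]['mask'])
E
python3 m.py
```

```text
top press 0.86 [312. 252.] 8514 [0.523 0.01  0.032] [[0.438, -0.136, 0.015], [0.636, 0.178, 0.132]]
top leaf 0.73 [307. 252.] 3230 [0.509 0.028 0.092] [[0.461, -0.052, 0.035], [0.558, 0.107, 0.134]]
top weight 0.82 [252. 228.] 1198 [0.559 0.134 0.169] [[0.533, 0.109, 0.033], [0.597, 0.169, 0.174]]
top weight 0.3 [362. 261.] 322 [ 0.491 -0.092  0.1  ] [[0.475, -0.111, 0.054], [0.51, -0.076, 0.105]]
top jar 0.55 [362. 259.] 357 [ 0.492 -0.092  0.1  ] [[0.475, -0.112, 0.03], [0.52, -0.075, 0.104]]
top bottle 0.62 [118. 292.] 837 [0.436 0.431 0.087] [[0.412, 0.417, 0.013], [0.463, 0.457, 0.133]]
top brush 0.65 [510. 216.] 1285 [ 0.607 -0.451  0.017] [[0.493, -0.478, -0.001], [0.681, -0.419, 0.023]]
top brush 0.35 [362. 261.] 340 [ 0.491 -0.092  0.1  ] [[0.475, -0.111, 0.041], [0.511, -0.075, 0.105]]
top leaf_edge 0.66 [305. 258.] 3267 [0.508 0.029 0.091] [[0.46, -0.05, 0.034], [0.555, 0.11, 0.134]]
top weight_mid 0.64 [255. 227.] 1145 [0.56  0.134 0.17 ] [[0.533, 0.109, 0.049], [0.596, 0.165, 0.174]]
top foot_a 0.74 [255. 227.] 1161 [0.559 0.134 0.17 ] [[0.533, 0.109, 0.046], [0.595, 0.1
[... 341 characters left out ...]
. 194.] 1804 [0.581 0.115 0.116] [[0.535, 0.105, 0.034], [0.602, 0.155, 0.172]]
scene jar 0.65 [282. 243.] 590 [ 0.505 -0.111  0.074] [[0.483, -0.119, 0.036], [0.517, -0.086, 0.102]]
scene bottle 0.81 [374. 154.] 475 [0.449 0.426 0.077] [[0.419, 0.411, 0.034], [0.468, 0.448, 0.129]]
scene leaf_edge 0.82 [319. 214.] 1253 [0.521 0.017 0.099] [[0.469, -0.063, 0.017], [0.561, 0.107, 0.133]]
scene weight_mid 0.68 [364. 196.] 1819 [0.581 0.115 0.115] [[0.536, 0.104, 0.033], [0.602, 0.154, 0.172]]
scene foot_a 0.59 [364. 193.] 1874 [0.58  0.115 0.113] [[0.535, 0.103, 0.031], [0.602, 0.156, 0.172]]
scene foot_a 0.22 [316. 214.] 1281 [0.521 0.017 0.098] [[0.465, -0.063, 0.015], [0.561, 0.131, 0.133]]
```

```bash
cat > m2.py <<'E'
from h import *
z=np.load('/tmp/top0.npz'); P=cloud('top',z['d']); mk=lambda q:np.load(f'/tmp/top_{q}.npy')
ker=np.ones((9,9),np.uint8)
def rect(pts):
    r=cv2.minAreaRect((pts[:,:2]*1000).astype(np.float32)); return r,np.round(cv2.boxPoints(r)).tolist()
w=cv2.dilate(mk('press').astype(np.uint8),ker)>0
h=P[...,2]
a=P[w&(h>.012)&(h<.042)]; print('press',rect(a), np.median(a[:,2]))
w=cv2.dilate(mk('weight').astype(np.uint8),ker)>0
a=P[w&(h>.164)]; print('wt top',rect(a),a.mean(0),len(a))
a=P[mk('leaf')&(h>.05)]; c=a.mean(0); n=np.linalg.svd(a-c,full_matrices=False)[2][2]; n*=np.sign(n[2]); print('leaf',c,n,np.std((a-c)@n))
print('leaf top edge', a[a[:,2]>np.percentile(a[:,2],97)].mean(0), a[:,2].max())
for th in [.3]:
  pass
z2=np.load('/tmp/scene0.npz'); P2=cloud('scene',z2['d']); w2=np.load('/tmp/scene_weight.npy'); a=P2[w2&(P2[...,2]>.168)]; print('scene wt top',rect(a),len(a))
a=P2[np.load('/tmp/scene_press.npy')&(P2[...,2]>.01)&(P2[...,2]<.042)];print('scene press',rect(a))
t=P2[...,2][300:330,300:330]; print('table z scene',np.median(t),'top',np.median(P[...,2][330:350,300:340]))
E
python3 m2.py
```

```text
press (((539.0363159179688, 20.619476318359375), (330.0502624511719, 161.16563415527344), 74.30573272705078), [[417.0, -116.0], [572.0, -160.0], [661.0, 158.0], [506.0, 201.0]]) 0.02865810146027914
wt top (((469.259033203125, 94.45851135253906), (289.0568542480469, 73.04877471923828), 24.153467178344727), [[322.0, 69.0], [352.0, 2.0], [616.0, 120.0], [586.0, 187.0]]) [0.56357492 0.13679062 0.18147287] 751
leaf [0.51282652 0.02664961 0.10046959] [-0.95928175  0.28095202  0.02905988] 0.020277674264055506
leaf top edge [0.52161283 0.02039562 0.22011704] 1.1581268359437589
scene wt top (((811.7308349609375, -329.041748046875), (74.32534790039062, 1122.143310546875), 27.619346618652344), [[519.0, 151.0], [1039.0, -843.0], [1105.0, -809.0], [585.0, 185.0]]) 261
scene press (((541.7874755859375, 15.663482666015625), (332.9952697753906, 161.68035888671875), 74.27508544921875), [[419.0, -123.0], [574.0, -167.0], [665.0, 154.0], [509.0, 198.0]])
table z scene -0.0002269614370615236 top -0.00011325319658872512
```

```bash
cat > m3.py <<'E'
from h import *
C=np.array([.540,.018]); yaw=-.274
ax=np.array([np.cos(yaw),np.sin(yaw)]); ay=np.array([-ax[1],ax[0]])
def inp(p): q=p[...,:2]-C; return np.concatenate([(q@ax)[...,None],(q@ay)[...,None],p[...,2:3]],-1)
def rect(pts):
    r=cv2.minAreaRect((pts[:,:2]*1000).astype(np.float32)); return np.round(np.array(r[0]),1),np.round(r[1],1),round(r[2],1)
if __name__=='__main__':
  ker=np.ones((9,9),np.uint8)
  for c in ['top','scene']:
    z=np.load(f'/tmp/{c}0.npz'); d=z['d']; P=inp(cloud(c,d)); h=P[...,2]; ok=(d>0)&(h<.3)
    w=cv2.dilate(np.load(f'/tmp/{c}_weight.npy').astype(np.uint8),ker)>0
    a=P[w&ok&(h>.165)]; print(c,'wt top pressframe',rect(a),a.mean(0),len(a))
    m=np.load(f'/tmp/{c}_leaf.npy')&ok
    m=cv2.erode(m.astype(np.uint8),np.ones((3,3)))>0
    a=P[m&(h>.045)]; 
    for i in range(3):
        cc=np.median(a,0) if i==0 else a.mean(0); n=np.linalg.svd(a-cc,full_matrices=False)[2][2]; n*=np.sign(n[2]); a=a[abs((a-cc)@n)<.006]
    print(c,'leaf',np.round(cc,4),np.round(n,3),len(a),'angle',np.arctan2(-n[0],n[2]))
    print('  edge',np.round(np.percentile(a,[1,99],axis=0),3).tolist())
    b=a[a[:,2]>np.percentile(a[:,2],97)]; print('  top',b.mean(0))
    w=cv2.dilate(np.load(f'/tmp/{c}_jar.npy').astype(np.uint8),ker)>0
    a=P[w&ok&(h>.09)]; print('jar',rect(a))
    a=P[cv2.dilate(np.load(f'/tmp/{c}_bottle.npy').astype(np.uint8),ker).astype(bool)&ok&(h>.02)]; print('bottle',np.percentile(a,[1,99],axis=0))
E
python3 m3.py
```

```text
top wt top pressframe (array([ -7. , 123.4]), array([60.7, 51.1]), 2.3) [-0.00765072  0.12288087  0.17100993] 737
top leaf [-0.0315  0.0005  0.0938] [-0.819 -0.001  0.574] 2635 angle 0.9589802382559
  edge [[-0.065, -0.078, 0.046], [0.0, 0.081, 0.135]]
  top [-0.00401913  0.00362074  0.13476231]
jar (array([ -13.8, -121. ]), array([36. , 36.6]), 13.5)
bottle [[-0.23828629  0.35523798  0.02210242]
 [-0.18584985  0.39881231  0.13306093]]
scene wt top pressframe (array([ -3.9, 120. ]), array([62.9, 55.5]), 0.2) [-0.00149962  0.11755189  0.16980839] 296
scene leaf [-0.0139 -0.0124  0.0974] [-0.839  0.002  0.545] 818 angle 0.994727157250378
  edge [[-0.048, -0.086, 0.046], [0.008, 0.071, 0.131]]
  top [ 0.00314988 -0.00091206  0.13088327]
jar (array([ -17.2, -114.9]), array([37.2, 62.9]), 38.2)
bottle [[-0.22961663  0.12588086  0.03052829]
 [ 0.02279309  0.3961099   0.17193822]]
```

```bash
cat > pl.py <<'E'
from m3 import *
def world(px,py,pz): 
    q=C+px*ax+py*ay; return np.array([q[0],q[1],pz])
def rel(target,s=None):
    s=s or get_state(); Rm=R.from_rotvec(s['tool_rot']).as_matrix()
    return Rm.T@(np.asarray(target)-s['position'])*100
def pf(s): return inp(np.array(s['position'])[None])[0]
def show():
    s=get_state(); Rm=R.from_rotvec(s['tool_rot']).as_matrix()
    yw=np.degrees(np.arctan2(Rm[:2,1]@ay,Rm[:2,1]@ax))
    print('t',round(s['time'],2),'press',np.round(pf(s),4),'toolY in press deg',round(yw,2),'tilt',np.round(Rm[:,2],3),'F',np.round(s['ft_force'],2),'q7',s['joint_positions'][6],'x',np.round(Rm[:,0],3),'grip',s['grip_width'])
    return s
E
python3 - <<'E'
from pl import *
s=show()
print(rel(world(-.035,-.005,.26),s), world(-.035,-.005,.26))
E
```

```text
t 0.95 press [-0.4534  0.4837  0.2226] toolY in press deg 84.57 tilt [ 0.  0. -1.] F [-0.53  0.69  0.02] q7 -0.05686869863485456 x [-0.933  0.36  -0.   ] grip 1.0040171632898685
[-46.27987016 -44.68860825  -3.74238   ] [0.50495271 0.02265697 0.26      ]
```

>>> {"api": "move_arm", "payload": {
  "jaw": [255,255,255,255,255],
  "slide": [
    [-3,-3,-0.8],
    [-3,-3,-0.8],
    [-3,-3,-0.8],
    [-3,-3,-0.8],
    [-3,-3,-0.8]
  ],
  "dr": [
    [0,0,0],
    [0,0,0],
    [0,0,0],
    [0,0,0],
    [0,0,0]
  ]
}}

```text
time: 1.45
position: [0.3208, 0.4107, 0.2631]
tool_rot: [0.576, 3.088, 0.001]
ft_force: [0.2, 0.4, 0.7]
grip_width: 0.633
```

>>> {"api": "move_arm", "payload": {
  "jaw": [255,255,255,255,255],
  "slide": [
    [0,0,0],
    [0,0,0],
    [0,0,0],
    [0,0,0],
    [0,0,0]
  ],
  "dr": [
    [0,0,8.5],
    [0,0,8.5],
    [0,0,8.5],
    [0,0,8.5],
    [0,0,8.5]
  ]
}}

```text
time: 1.95
position: [0.3202, 0.4123, 0.2628]
tool_rot: [-1.664, -2.664, -0.001]
ft_force: [0.0, 0.1, -0.3]
grip_width: 0.171
```

>>> {"api": "move_arm", "payload": {
  "jaw": [255,255,255,255,255],
  "slide": [
    [0,0,0],
    [0,0,0],
    [0,0,0],
    [0,0,0],
    [0,0,0]
  ],
  "dr": [
    [0,0,8.4],
    [0,0,8.4],
    [0,0,8.4],
    [0,0,8.4],
    [0,0,8.4]
  ]
}}

```text
time: 2.45
position: [0.3202, 0.4123, 0.2627]
tool_rot: [-2.508, -1.891, -0.0]
ft_force: [-0.2, 0.1, -0.3]
grip_width: 0.003
```

```bash
python3 -c "
from pl import *
s=show(); print(rel(world(-.035,-.025,.2),s))"
```

```text
t 2.45 press [-0.3183  0.3201  0.2627] toolY in press deg -0.27 tilt [ 0.  0. -1.] F [-0.18  0.15 -0.31] q7 -1.2386657229507787 x [0.275 0.961 0.   ] grip 0.003244551854116109
[-34.37868885  28.49700552   6.26292117]
```

>>> {"api": "move_arm", "payload": {
  "jaw": [255,255,255,255,255],
  "slide": [
    [-3.4,2.8,0],
    [-3.4,2.8,0],
    [-3.4,2.8,0],
    [-3.4,2.8,0],
    [-3.4,2.8,0]
  ],
  "dr": [
    [0,0,0],
    [0,0,0],
    [0,0,0],
    [0,0,0],
    [0,0,0]
  ]
}}

```text
time: 2.95
position: [0.4097, 0.2092, 0.2629]
tool_rot: [-2.503, -1.899, -0.002]
ft_force: [1.1, -0.3, 1.2]
grip_width: 0.005
```

>>> {"api": "move_arm", "payload": {
  "jaw": [255,255,255,255,255],
  "slide": [
    [-3.4,2.8,0],
    [-3.4,2.8,0],
    [-3.4,2.8,0],
    [-3.4,2.8,0],
    [-3.4,2.8,0]
  ],
  "dr": [
    [0,0,0],
    [0,0,0],
    [0,0,0],
    [0,0,0],
    [0,0,0]
  ]
}}

```text
time: 3.45
position: [0.4987, 0.0077, 0.263]
tool_rot: [2.503, 1.899, 0.002]
ft_force: [0.8, 0.1, -0.2]
grip_width: 0.008
```

```bash
python3 -c "
from pl import *
s=show(); print(rel(world(-.035,-.025,.16),s))"
```

```text
t 3.45 press [-0.037  -0.0211  0.263 ] toolY in press deg 0.08 tilt [ 0.001  0.001 -1.   ] F [ 0.82  0.07 -0.23] q7 -0.3563739475914684 x [0.269 0.963 0.001] grip 0.008035935216928854
[-0.40577255  0.18475613 10.30139161]
```

>>> {"api": "move_arm", "payload": {
  "jaw": [255,255,255,255,255],
  "slide": [
    [0,0,4.5],
    [0,0,4.5],
    [0,0.5,3],
    [0,0.5,1],
    [0,0,0]
  ],
  "dr": [
    [0,0,0],
    [0,0,0],
    [0,0,0],
    [0,0,0],
    [0,0,0]
  ]
}}

```text
time: 3.95
position: [0.5077, 0.0064, 0.1319]
tool_rot: [-2.503, -1.898, 0.003]
ft_force: [0.5, -0.8, 0.9]
grip_width: 0.003
```

>>> {"api": "move_arm", "payload": {
  "jaw": [255,255,255,255,255],
  "slide": [
    [0,0.2,0.7],
    [0,0.4,0.8],
    [0,0.8,0.8],
    [0,0.8,0.7],
    [0,0.8,0.7]
  ],
  "dr": [
    [0,0,0],
    [0,0,0],
    [0,0,0],
    [0,0,0],
    [0,0,0]
  ]
}}

```text
time: 4.45
position: [0.5382, -0.0011, 0.0956]
tool_rot: [2.502, 1.899, 0.003]
ft_force: [-0.5, 0.8, 2.5]
grip_width: 0.008
```

```bash
python3 -c "
from pl import *
s=show(); snap('scene','scene1')"
```

```text
t 4.45 press [ 0.0034 -0.0189  0.0956] toolY in press deg 0.08 tilt [ 0.002  0.001 -1.   ] F [-0.48  0.8   2.54] q7 -0.21299635999292227 x [0.269 0.963 0.001] grip 0.007597979000356641
```

View pics/scene1.png

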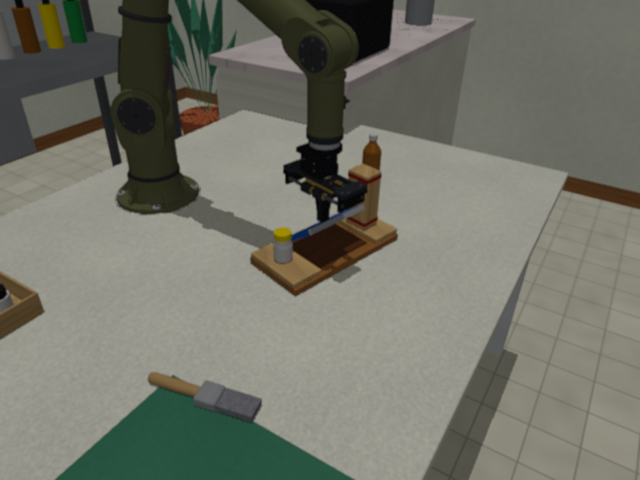

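The fingertips rest on the leaf at about (322,215) and it is coming down. Nothing else is touched.

>>> {"api": "move_arm", "payload": {
  "jaw": [255,255,255,255,255],
  "slide": [
    [0,0.7,1.0],
    [0,0.6,1.0],
    [0,0.4,1.0],
    [0,0.4,1.0],
    [0,0.3,0.7]
  ],
  "dr": [
    [0,0,0],
    [0,0,0],
    [0,0,0],
    [0,0,0],
    [0,0,0]
  ]
}}

```text
time: 5.0
position: [0.5596, -0.008, 0.0472]
tool_rot: [-2.503, -1.898, 0.002]
ft_force: [-1.0, 0.5, 0.9]
grip_width: 0.005
```

>>> {"api": "move_arm", "payload": {
  "jaw": [255,255,255,255,255],
  "slide": [
    [0,0.2,0.4],
    [0,0.1,0.4],
    [0,0,0.3],
    [0,0,0.2],
    [0,0,0.1]
  ],
  "dr": [
    [0,0,0],
    [0,0,0],
    [0,0,0],
    [0,0,0],
    [0,0,0]
  ]
}}

```text
time: 5.5
position: [0.5625, -0.0087, 0.0345]
tool_rot: [-2.503, -1.899, 0.0]
ft_force: [-1.2, -0.1, 4.9]
grip_width: 0.004
```

```bash
python3 -c "
from pl import *
s=show()"
```

```text
t 5.5 press [ 0.0289 -0.0196  0.0345] toolY in press deg 0.07 tilt [-0.  0. -1.] F [-1.21 -0.12  4.88] q7 -0.1326261349756713 x [ 0.269  0.963 -0.   ] grip 0.004457539751287163
```

Contact at z = 34.5 mm, close to the expected 34 mm. I'll press a little further to make sure the leaf is fully shut.

>>> {"api": "move_arm", "payload": {
  "jaw": [255,255,255,255,255],
  "slide": [
    [0,0,0.1],
    [0,0,0.1],
    [0,0,0.1],
    [0,0,0],
    [0,0,0]
  ],
  "dr": [
    [0,0,0],
    [0,0,0],
    [0,0,0],
    [0,0,0],
    [0,0,0]
  ]
}}

```text
time: 6.0
position: [0.5626, -0.0087, 0.0343]
tool_rot: [-2.502, -1.897, -0.0]
ft_force: [-8.9, -0.7, 20.8]
grip_width: 0.003
```

Force rose to 21 N with no further travel, so the leaf is shut. Rising.

>>> {"api": "move_arm", "payload": {
  "jaw": [255,255,255,255,255],
  "slide": [
    [0,0,-1],
    [0,0,-4],
    [0,0,-5],
    [0,0,-5],
    [0,0,-5]
  ],
  "dr": [
    [0,0,0],
    [0,0,0],
    [0,0,0],
    [0,0,0],
    [0,0,0]
  ]
}}

```text
time: 6.5
position: [0.5627, -0.0087, 0.2339]
tool_rot: [2.503, 1.898, 0.002]
ft_force: [1.1, 0.4, -0.2]
grip_width: 0.006
```

>>> {"api": "move_arm", "payload": {
  "jaw": [255,255,255,255,255],
  "slide": [
    [0,0,-5],
    [3,-1,-1],
    [5,-1,0],
    [5,-1,0],
    [5,-0.5,0]
  ],
  "dr": [
    [0,0,0],
    [0,0,0],
    [0,0,0],
    [0,0,0],
    [0,0,0]
  ]
}}

```text
time: 7.0
position: [0.5772, 0.1741, 0.2925]
tool_rot: [-2.503, -1.898, -0.004]
ft_force: [0.6, 0.3, 0.6]
grip_width: 0.005
```

```bash
cat > m4.py <<'E'
from pl import *
import sys
n=sys.argv[1]
s=show()
for c in ['top','scene']:
    snap(c,c+n)
    z=np.load(f'/tmp/{c}{n}.npz'); d=z['d']; P=inp(cloud(c,d)); h=P[...,2]; ok=(d>0)
    for q in ['leaf','weight','jar']:
        rs=regions_of(c,q)
        if not rs: print(c,q,'none'); continue
        r=rs[0]; m=cv2.erode(r['mask'].astype(np.uint8),np.ones((3,3)))>0
        a=P[m&ok]
        if len(a)<20: continue
        print(c,q,round(r['score'],2),np.round(r['xy']),np.round(np.percentile(a,[2,50,98],axis=0),3).tolist())
        if q=='weight':
            zt=np.percentile(a[:,2],95); b=a[a[:,2]>zt-.008]; print('   top face',rect(b),zt)
        if q=='leaf':
            cc=np.median(a,0)
            for i in range(3):
                a=a[abs(a[:,2]-np.median(a[:,2]))<.01]; cc=a.mean(0); nn=np.linalg.svd(a-cc,full_matrices=False)[2][2]; nn*=np.sign(nn[2])
            print('   normal',np.round(nn,3),'z',cc)
E
python3 m4.py 2; python3 -c "
from pl import *
print(rel(world(-.006,.18,.25)))"
```

```text
t 7.0 press [-0.0064  0.1603  0.2925] toolY in press deg 0.07 tilt [ 0.002  0.002 -1.   ] F [0.61 0.3  0.64] q7 -0.534181531515154 x [0.269 0.963 0.002] grip 0.00547224358728886
top leaf 0.69 [309. 245.] [[-0.058, -0.076, 0.03], [-0.002, 0.001, 0.034], [0.055, 0.079, 0.039]]
   normal [-0. -0.  1.] z [-0.00175683  0.00156238  0.03408628]
top weight 0.2 [362. 261.] [[-0.033, -0.135, 0.069], [-0.019, -0.12, 0.1], [-0.001, -0.104, 0.105]]
   top face (array([ -16.2, -120.9]), array([31.6, 32. ]), 60.3) 0.10376995155479792
top jar 0.54 [363. 262.] [[-0.031, -0.135, 0.072], [-0.017, -0.12, 0.1], [0.001, -0.104, 0.105]]
scene leaf 0.94 [328. 241.] [[-0.052, -0.083, 0.027], [0.013, -0.007, 0.033], [0.063, 0.075, 0.036]]
   normal [0.012 0.001 1.   ] z [ 0.01096037 -0.00538687  0.03314069]
scene weight 0.66 [357. 195.] [[-0.029, 0.094, 0.041], [0.012, 0.099, 0.116], [0.027, 0.138, 0.171]]
   top face (array([ -2.3, 118.6]), array([59.1, 51.3]), 4.9) 0.17067183527846555
scene jar 0.7 [283. 242.] [[-0.019, -0.144, 0.038], [0.002, -0.133, 0.074], [0.011, -0.112, 0.102]]
[ 2.35822684 -0.12778581  4.19852576]
```

View pics/scene2.png

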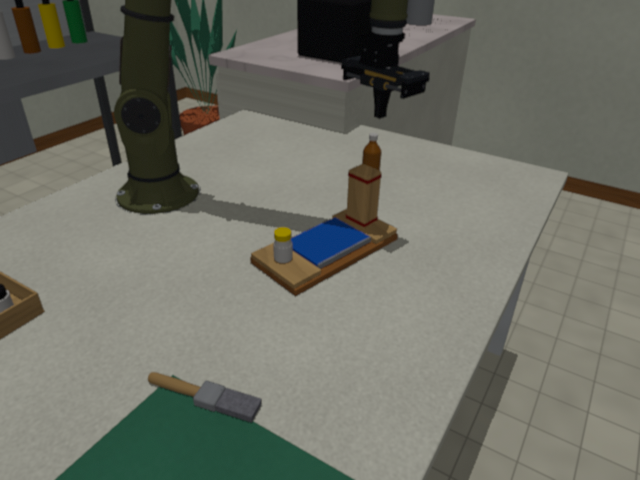

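The leaf is shut and level, with its top at 34 mm. The weight still stands at (363,197), with its outer face at about y = 147 mm in the press frame. I'll go down outside it and push.

>>> {"api": "move_arm", "payload": {
  "jaw": [255,255,255,255,255],
  "slide": [
    [3,0.1,0],
    [0,0,5],
    [0,0,5],
    [0,0,5],
    [0,0,0]
  ],
  "dr": [
    [0,0,0],
    [0,0,0],
    [0,0,0],
    [0,0,0],
    [0,0,0]
  ]
}}

```text
time: 7.9
position: [0.5814, 0.1975, 0.1346]
tool_rot: [-2.503, -1.894, 0.021]
ft_force: [-1.0, 0.3, 0.1]
grip_width: 0.004
```

```bash
python3 -c "
from pl import *
s=show(); snap('scene','scene3')"
```

```text
t 7.9 press [-0.0087  0.184   0.1346] toolY in press deg -0.06 tilt [-0.012 -0.006 -1.   ] F [-0.99  0.34  0.11] q7 -0.5312060056440202 x [ 0.271  0.962 -0.009] grip 0.0044336751608365366
```

View pics/scene3.png

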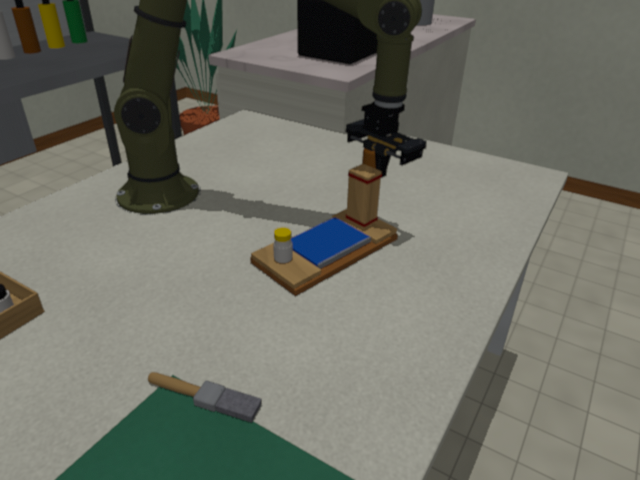

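>>> {"api": "move_arm", "payload": {
  "jaw": [255,255,255,255,255],
  "slide": [
    [-0.8,0.3,-0.5],
    [-0.7,0,0],
    [-0.6,0,0],
    [-0.6,0,0],
    [-0.6,0,0]
  ],
  "dr": [
    [0,0,0],
    [0,0,0],
    [0,0,0],
    [0,0,0],
    [0,0,0]
  ]
}}

```text
time: 8.45
position: [0.5809, 0.168, 0.1478]
tool_rot: [-2.503, -1.899, -0.004]
ft_force: [0.1, 1.1, 0.4]
grip_width: 0.002
```

>>> {"api": "move_arm", "payload": {
  "jaw": [255,255,255,255,255],
  "slide": [
    [-0.5,0,0],
    [-0.5,0,0],
    [-0.5,0,0],
    [-0.5,0,0],
    [0,0,0]
  ],
  "dr": [
    [0,0,0],
    [0,0,0],
    [0,0,0],
    [0,0,0],
    [0,0,0]
  ]
}}

```text
time: 8.95
position: [0.5747, 0.1473, 0.1463]
tool_rot: [2.504, 1.897, -0.002]
ft_force: [-0.6, -0.1, -0.1]
grip_width: 0.006
```

```bash
python3 -c "
from pl import *
s=show(); snap('scene','scene4')"
```

```text
t 8.95 press [-0.0016  0.1338  0.1463] toolY in press deg -0.01 tilt [-0.001 -0.001 -1.   ] F [-0.55 -0.06 -0.14] q7 -0.46708522080197157 x [ 0.271  0.963 -0.001] grip 0.006409350576740613
```

View pics/scene4.png

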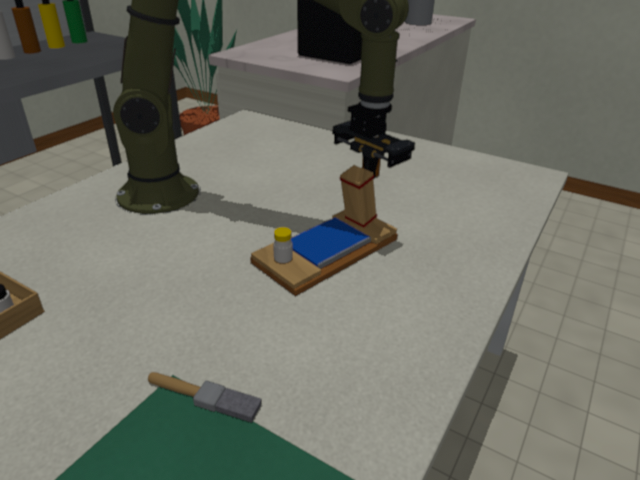

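The weight is leaning towards the leaf (top at (357,178), base still in place). I'll keep pushing gently.

>>> {"api": "move_arm", "payload": {
  "jaw": [255,255,255,255,255],
  "slide": [
    [-0.6,-0.1,0],
    [-0.6,0,0],
    [-0.6,0,0],
    [-0.6,0,0],
    [-0.5,0,0]
  ],
  "dr": [
    [0,0,0],
    [0,0,0],
    [0,0,0],
    [0,0,0],
    [0,0,0]
  ]
}}

```text
time: 9.5
position: [0.566, 0.1201, 0.1465]
tool_rot: [2.503, 1.898, -0.0]
ft_force: [-0.7, 1.0, -0.7]
grip_width: 0.008
```

>>> {"api": "move_arm", "payload": {
  "jaw": [255,255,255,255,255],
  "slide": [
    [0,0,0],
    [0,0,0],
    [0,0,0],
    [0,0,0],
    [0,0,0]
  ],
  "dr": [
    [0,0,0],
    [0,0,0],
    [0,0,0],
    [0,0,0],
    [0,0,0]
  ]
}}

```text
time: 10.0
position: [0.5662, 0.1213, 0.1465]
tool_rot: [-2.502, -1.899, 0.0]
ft_force: [-0.1, 0.6, 1.0]
grip_width: 0.006
```

```bash
python3 -c "
from pl import *
s=show(); snap('scene','scene5')"
```

```text
t 10.0 press [-0.0027  0.1066  0.1465] toolY in press deg 0.1 tilt [-0. -0. -1.] F [-0.07  0.59  0.97] q7 -0.43297408245064606 x [ 0.269  0.963 -0.   ] grip 0.0056354667092018765
```

View pics/scene5.png

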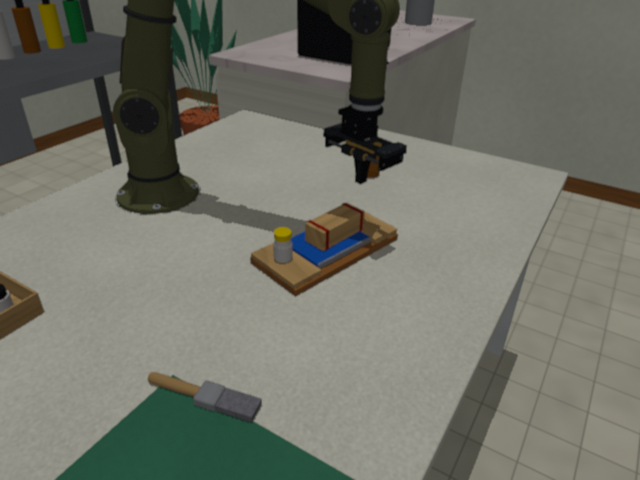

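The weight has fallen flat along the leaf, between about (310,240) and (362,212). I'll retreat and check.

>>> {"api": "move_arm", "payload": {
  "jaw": [255,255,255,255,255],
  "slide": [
    [1,0,-4],
    [3,0,-4],
    [4,0,-2],
    [5,0,0],
    [5,0,0]
  ],
  "dr": [
    [0,0,0],
    [0,0,0],
    [0,0,0],
    [0,0,0],
    [0,0,0]
  ]
}}

```text
time: 10.55
position: [0.6157, 0.2962, 0.2483]
tool_rot: [2.503, 1.898, 0.005]
ft_force: [0.1, -0.8, 0.2]
grip_width: 0.0
```

```bash
python3 m4.py 6
python3 - <<'E'
from pl import *
for q in ['bottle','brush']:
    z=np.load('/tmp/top6.npz'); P=cloud('top',z['d']); rs=regions_of('top',q)
    if rs: 
        a=P[rs[0]['mask']&(z['d']>0)]; print(q,rs[0]['score'],np.round(np.percentile(a,[2,50,98],axis=0),3).tolist())
E
```

```text
t 10.55 press [-0.0024  0.2883  0.2483] toolY in press deg 0.03 tilt [ 0.002  0.002 -1.   ] F [ 0.08 -0.78  0.22] q7 -0.6515184314770062 x [0.27  0.963 0.002] grip 0.0002050845040520568
top leaf none
top weight 0.71 [297. 243.] [[-0.034, -0.036, 0.067], [-0.006, 0.028, 0.084], [0.023, 0.093, 0.088]]
   top face (array([-4.6, 28.5]), array([ 58.4, 135.4]), 2.6) 0.08744558689725616
top jar 0.67 [362. 262.] [[-0.033, -0.135, 0.066], [-0.018, -0.119, 0.1], [0.001, -0.103, 0.105]]
scene leaf 0.71 [327. 247.] [[-0.048, -0.084, 0.026], [0.041, -0.045, 0.033], [0.064, 0.074, 0.036]]
   normal [0.016 0.003 1.   ] z [ 0.03008741 -0.02628746  0.03275557]
scene weight 0.96 [332. 224.] [[-0.023, -0.045, 0.041], [0.02, 0.006, 0.078], [0.032, 0.086, 0.086]]
   top face (array([ 2.6, 22.4]), array([ 57.5, 136. ]), 2.6) 0.08500953020214988
scene jar 0.97 [282. 244.] [[-0.019, -0.144, 0.038], [0.002, -0.133, 0.075], [0.011, -0.114, 0.102]]
bottle 0.61 [[0.468, -0.066, 0.018], [0.517, -0.003, 0.034], [0.612, 0.106, 0.039]]
brush 0.92 [[0.495, -0.476, 0.007], [0.606, -0.451, 0.017], [0.679, -0.42, 0.023]]
```

View pics/top6.png

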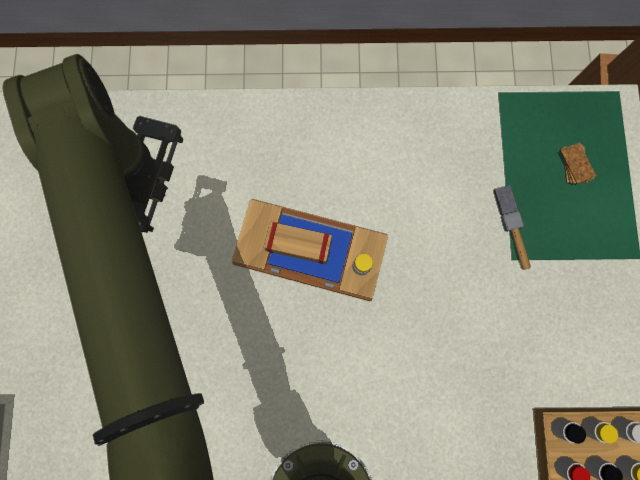

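The top view shows the weight flat along the leaf at (299,242), with the jar and brush unmoved. The arm hides the bottle here, and the network's "bottle" hit is actually the leaf. I'll check the bottle in the scene view.

Run:
```python
from pl import *
s,im,d=snap('scene','scene7'); P=cloud('scene',d)
for r in regions_of('scene','bottle')[:1]:
    a=P[r['mask']&(d>0)]; print(r['score'],r['xy'],np.round(np.median(a,0),3),np.round(np.percentile(a,[2,98],axis=0),3).tolist())
```

```text
0.93 [371.4, 158.5] [0.449 0.423 0.061] [[0.422, 0.41, 0.006], [0.468, 0.447, 0.128]]
```

View pics/scene7.png

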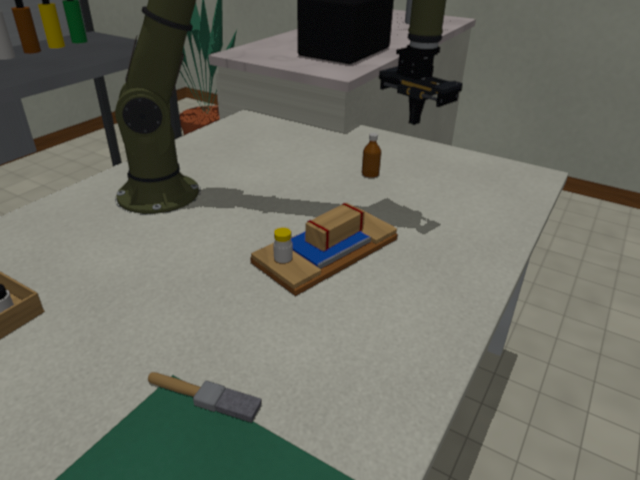

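The bottle at (372,158) hasn't moved, the weight lies flat on the shut leaf, and the arm is clear.

```bash
python3 -c "
from bench import *
print(close_job())"
```

```text
the job is handed in; nothing more can be done
None
```

The job is done and handed in at about 11 s of robot time. I pushed the blue leaf shut with the closed fingertips, then tipped the weight over onto it with a slow push high on its outer face. Nothing was gripped or lifted.

**Leaf:** before I tipped the weight it was level, with its top at 34 mm. Pressing harder, up to 21 N at the wrist, moved it no further.

**Weight:** it lies flat along the press, with its top at 85–87 mm (84 mm expected). Its middle is about 25 mm from the leaf's centre along the press, roughly centred across it, and it is turned about 2.6° from the press's axis.

**Jar, bottle and brush:** all are where they started, within measuring error. The arm is clear and touching nothing.

**Checks that failed or disagreed:**
- **Leaf after the fall:** the network did not find it in the last top picture, as the weight partly covers it. The scene camera still showed it level, at about 33 mm.
- **Bottle:** the arm hid it in the last top picture and the network marked the leaf in its place, so I confirmed the bottle with the scene camera.
- **Cameras:** the two cameras differ by 6–7 mm on where the weight lies.

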